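# Seat the spin-dryer basket on its drive

## Robot

A 7-joint arm with a two-finger parallel gripper is mounted at the origin on the work surface. World frame = base frame: x ahead of the robot, y to its left, z up, the work surface at z = 0. Lengths are in m, angles in rad, forces in N, time in s.
With the tool pointing down it reaches from about 0.35 to 0.9 m from the base axis. Payload 8.1 kg.
Tool frame: the origin (TCP) lies midway between the tips of the shut fingers; the grasp point (between the pads) lies arm.grip_point_offset behind it (arm.grip_point_offset is the distance from the TCP to the grasp point, in m); y points along the fingers, z is the direction in which the jaws open and shut, and the axes are right-handed (so a half turn about y gives the same grasp; the last joint's range is limited). The gripper opens to 92 mm and grips with 3 to 60 N. Pads are 19 mm wide; open, the fingers measure 130 mm over their backs; the gripper's body (75 mm by 190 mm) begins 47 mm behind the grasp point.
Start: joints at [1.086, 0.434, 0.025, 1.573, -0.012, 1.134, -0.075], TCP at [0.233, -0.58, 0.227] pointing down, gripper open.
Joint ranges: [-2.62, 2.62], [-0.44, 2.09], [-1.27, 1.32], [0.08, 2.57], [-1.32, 4.46], [0.12, 2], [-2.74, 2.74]. Speed limits (rad/s): [2.22, 2.22, 3.01, 3.01, 3.14, 3.14, 3.14].

## Interface

Orientations are given as a rotation vector (axis times angle).
In Python, from cell import arm, get_image, camera_info gives the robot as it stands.
- The arm moves only by the tool carry_out, never from a script. Its argument "steps" is one flat list of numbers, 5 for each row, row after row: the opening, from 0 (shut) to 1 (fully open), then the shift along the world's x, y, z in units of 0.1 m (1.0 is 0.1 m), then the turn about the world's z in units of 45 degrees (1.0 is 45 degrees). In form: [hand, dx, dy, dz, spin, hand, dx, dy, dz, spin, ...]. A call has 1 to 12 rows; each row is the pose to reach, as a shift and turn from the pose commanded when the call began; what a row does not reach only later rows make up. A row lasts 1/10 s, in which the tool goes at most 50 mm and 8.59 degrees, less where a joint would pass 70% of its speed; a pose out of reach is approached as far as the arm can. A call with a number of a shift or a turn outside -1 to 1 is refused whole. A call with a gripper value outside its range is refused whole. The fingers move at their own pace and stop on an object; "grip_force" is the grip in N (left out, the last holds). Time passes only in rows, so rows that repeat a pose let the fingers close. It gives the time, the measured TCP pose, the force and the opening at its end, in the units of the state.
- arm.observe(): the state, without advancing time (a new reading comes with each control period).
- get_image(name): name is "side" or "top"; returns (picture, depth): 384x512x3 uint8, red, green, blue; 384x512 float32, m along the optical axis (not along the pixel's ray), 0 where there is no reading.
- camera_info(name): a dict with "fovy" (degrees; the focal length in pixels is half the picture's height over the tangent of half this angle, whatever the lens; pixels are square), "cx", "cy" (the principal point, pixels), "dist_coeffs" ([k1, k2, p1, p2, k3] as OpenCV has them; the pictures are not rectified), "R" (3x3) and "t" (3): a world point X has camera coordinates R X + t. Camera axes: x right, y down, z forward; pixel columns grow to the right and rows downward; lengths in m; the calibration is good to about 2 mm. A picture is of the moment at which its call begins. camera_info takes no time and is no camera call.
- arm.sign_off(): hands the job in, once; it reports no verdict.
The state is a dict: "clock": time; "joints": joint angles; "dq": joint speeds; "joint_efforts": joint torques, N m; "position": TCP position; "ee_rot": TCP orientation; "force": force on the tool from outside, world axes, zero at the start; "ft_torque": the same for the moment, N m; "width": opening from 0.0 (shut) to 1.0 (fully open).
Only numpy, scipy, OpenCV 4.12 (cv2) and the standard library are available. Lean on these libraries where they do the work, as an engineer would, in place of code of your own. Each camera call takes 0.05 s, during which the arm holds its last target. There are 200 camera calls.

## Task

Lift the small steel basket out of its blue stand and lower its splined foot into the slotted socket of the spin dryer, turned so that the splines mesh. Push it fully home against the socket's spring, until the basket's floor sits flush on the socket, and finish while still gripping the basket and keeping it pressed down there. Leave the other things on the bench where they are.

Things in the scene. Friction and masses are not known exactly. Their poses are not given: they have to be found in the camera images.
- basket: Loose perforated steel cup basket, 0.13 to 0.25 kg. Origin: tip of its foot, on its axis, z up. Heights above the tip in mm: conical nose 0-12 (radius 4 to 8), core radius 8 up to 36, four splines (fins 5 wide, to radius 14) at 14-36, along the basket's +x, -x, +y, -y; cup 36-66, radius 33 at the floor, 36 at the rim; thin post; square grip 80-112. Starts upright, foot in the stand.
- grip (a point): Centre of the square grey plastic grip on the basket's post, 22 x 22 mm and 32 high, 96 mm above the foot's tip. Its four flat sides face along the basket's x and y (this point's too), so they show where the splines are.
- seat (a point): Centre of the underside of the basket's floor, 36 mm above the foot's tip; axes as the basket's.
- rest: Fixed blue plastic stand for the basket, 76 x 76 x 42 mm, with a plain round hole of 34 mm diameter through its middle; the basket's floor rests on its top. Origin: centre of its underside, on the bench.
- dryer: Fixed white spin dryer, housing 200 x 180 mm, its flat top 58 mm above the bench, with a shallow steel splash bowl (outer radius 70, rim 74 mm above the bench) around the socket. Origin: centre of its underside, on the bench; the socket's axis rises through it.
- socket (a point): Centre of the mouth, level with the flat top, of the dryer's socket, 108 mm above the bench: an aluminium block 44 x 44 mm on a disc, with a bore of radius 9.5 and four slots 8 wide to radius 16, 40 deep. Slots point along this point's +x, -x, +y, -y, to the middles of the block's sides: the foot fits every quarter turn. z up. With the basket home, seat is here.
- spindle (a joint): Angle of the socket about the vertical relative to the dryer (rad, counter-clockwise from above). It turns with the splines but is held by a brake of about 0.3 N m, so it stays put unless forced.
- ejector (a joint): Travel (m, 0 = up, grows downward, stop at 0.011) of the 15 mm spring plunger at the bottom of the socket. Up, its top is 26 mm below the mouth; with the basket home it is down by 0.010. It pushes back with 4 N at first, 9 N with the basket home, and lifts the basket by 10 mm if nobody presses.
- bin: Bystander: open blue bin 120 x 170 x 70 mm. Origin: centre of its underside.
- tape_roll: Bystander: green roll of tape lying flat, radius 45 mm, 30 mm high. Origin: centre of its underside.
- gallipot: Bystander: steel cup, rim radius 32 mm, 45 mm high. Origin: centre of its underside.
- bottle: Bystander: white bottle, radius 30 mm, 160 mm high. Origin: centre of its underside.

How it is judged:
By the outcome, as a careful person would: the job done as asked, in the order asked, and still so for the second after the job is handed in, while the arm keeps its last pose, push and grip.
It also fails if it takes over 38 s, if anything falls off the work surface, if the arm or the gripper's body presses on something with over 40 N, if the wrist force passes 120 N, or if a joint passes its speed limit or range.

## Working session

There is one attempt and no reset: what is moved stays moved. The work goes in short steps, Python scripts to look and compute and a tool call to move; the robot and the scene stay as the last step left them, time stands still between calls to the robot, and variables do not carry over. Pictures are saved under pics/ and viewed, about 8 in all and at most 12, crops included, and the job is handed in when it is done.

Besides the shell and the picture viewer there is one more tool, called after ">>>" as a command line: name --argument value ..., lists and objects as JSON in quotes. carry_out: Moves the arm, as the interface text tells. Shifts and turns lie within -1 to 1; 1 stands for 0.1 m of shift or 45 degrees of turn. Its arguments: {"type":"object","properties":{"steps":{"type":"array","items":{"type":"number"}},"grip_force":{"type":"number"}},"required":["steps"]}

```bash
ls; mkdir -p pics
python3 - <<'E'
from cell import arm,get_image,camera_info
import cv2,numpy as np
s=arm.observe();print(s['clock'],s['position'],s['ee_rot'],s['width'],arm.grip_point_offset)
for n in('side','top'):
    p,d=get_image(n);cv2.imwrite(f'pics/{n}0.png',p[:,:,::-1]);np.save(f'{n}0.npy',d)
    np.save(f'{n}0p.npy',p)
    c=camera_info(n);print(n,c, 'campos',-np.array(c['R']).T@np.array(c['t']))
E
```

```text
pics
0.0 [ 0.23260693 -0.57955396  0.22595743] [-0.3892551   2.0142075  -2.01112592] 0.9990180230690977 0.0188
side {'fovy': 50.35974031261555, 'cx': 260.7457140099679, 'cy': 195.57467988269826, 'dist_coeffs': array([-0.02075605,  0.        ,  0.        ,  0.        ,  0.        ]), 'R': array([[ 0.98660571, -0.16301784, -0.00586191],
       [-0.11821836, -0.68978817, -0.71429455],
       [ 0.11239928,  0.70542006, -0.69982065]]), 't': array([-0.60442765,  0.17190305,  0.85942648])} campos [ 0.52005495 -0.58621248  0.7206907 ]
top {'fovy': 43.31034607520313, 'cx': 256.6470222744685, 'cy': 191.42844022744725, 'dist_coeffs': array([-0.20167249,  0.        ,  0.        ,  0.        ,  0.        ]), 'R': array([[-3.29139185e-03, -9.99994032e-01, -1.05049200e-03],
       [-9.82357842e-01,  3.42976546e-03, -1.86979428e-01],
       [ 1.86981915e-01,  4.16536490e-04, -9.82363268e-01]]), 't': array([0.03295856, 0.63538605, 1.16321676])} campos [0.40678445 0.03029461 1.26154017]
```

View pics/top0.png

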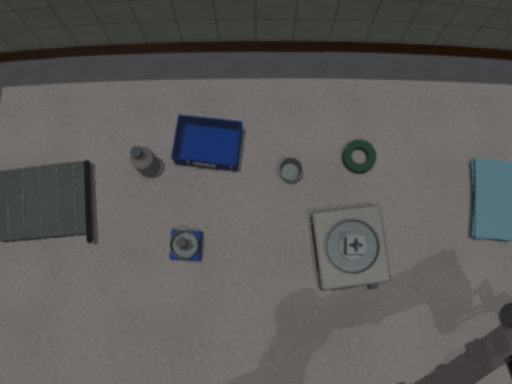

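View pics/side0.png

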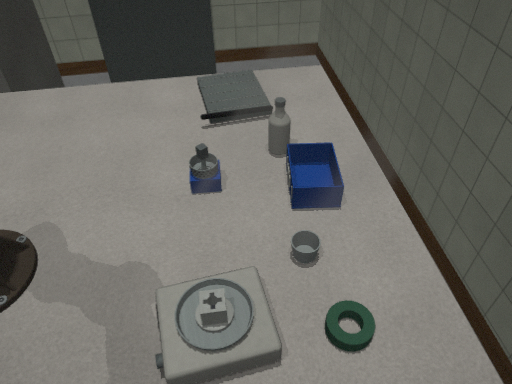

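Top view: the basket in its blue stand is at about (185,243) and the dryer socket with its dark cross at (355,244). Side view: the grip is at about (202,152) and the socket at (212,300). Next I'll crop both with contrast raised.

```bash
cat > h.py <<'E'
import cv2,numpy as np
from cell import arm,get_image,camera_info
def K(n):
    c=camera_info(n);f=192/np.tan(np.radians(c['fovy']/2))
    return np.array([[f,0,c['cx']],[0,f,c['cy']],[0,0,1.]]),np.array(c['dist_coeffs']),np.array(c['R']),np.array(c['t'])
def plane(n,uv,z):
    k,d,R,t=K(n);q=cv2.undistortPoints(np.array(uv,float).reshape(-1,1,2),k,d)[:,0]
    r=np.c_[q,np.ones(len(q))]@R;o=-R.T@t
    return o+r*((z-o[2])/r[:,2])[:,None]
def proj(n,X):
    k,d,R,t=K(n);return cv2.projectPoints(np.array(X,float).reshape(-1,1,3),cv2.Rodrigues(R)[0],t,k,d)[0][:,0]
def crop(p,u,v,w,h,s):
    c=p[v-h:v+h,u-w:u+w,::-1];c=cv2.resize(c,None,fx=s,fy=s,interpolation=cv2.INTER_CUBIC)
    return cv2.convertScaleAbs(c,alpha=1.6)
E
python3 - <<'E'
from h import *
t=np.load('top0p.npy');s=np.load('side0p.npy')
a=np.vstack([np.hstack([crop(t,186,244,25,19,8),crop(t,355,244,25,19,8)]),np.hstack([crop(s,204,162,25,19,8),crop(s,212,304,25,19,8)])])
cv2.imwrite('pics/c0.png',a[:600])
print(plane('top',[[185,243]],.102),plane('side',[[202,152]],.102),plane('top',[[355,244]],.108),plane('side',[[212,300]],.108))
E
```

```text
[[0.50163779 0.20378446 0.102     ]] [[0.50317209 0.21113778 0.102     ]] [[ 0.49685312 -0.20526695  0.108     ]] [[ 0.49516314 -0.2054008   0.108     ]]
```

View pics/c0.png

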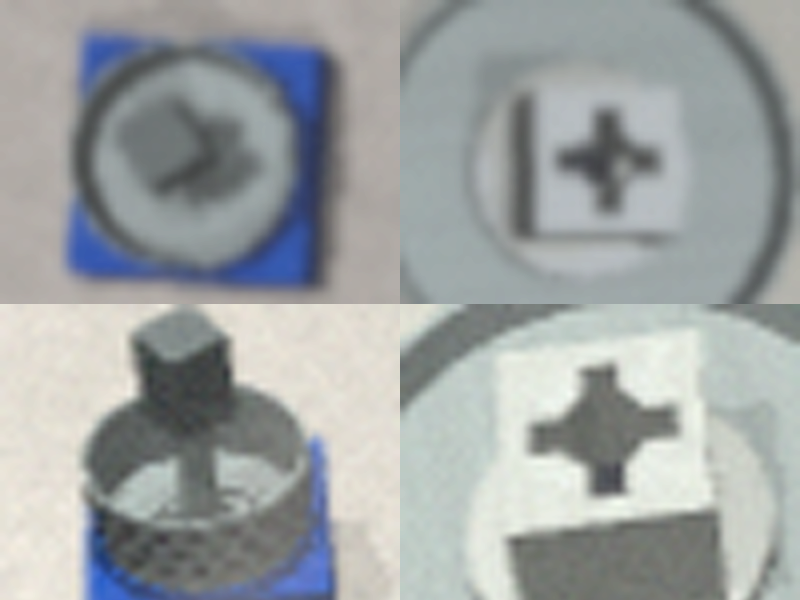

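Crops: the grip is turned roughly 35° to the stand, and the socket block with its cross is almost square to the picture. The cross centre is near (608,160) in the top crop and (603,430) in the side crop. I'll cast the corners onto their planes.

Run:
```python
from h import *
def quad(n,pts,off,z,lab):
    uv=np.array(pts,float)/8-[0.4375]*2+off   # crop px -> image px
    P=plane(n,uv,z);c=P.mean(0);e=np.roll(P,-1,0)-P
    a=np.degrees(np.arctan2(e[:,1],e[:,0]))%90
    print(lab,n,c.round(4),'sides',np.linalg.norm(e[:,:2],axis=1).round(4),'ang%90',a.round(1))
quad('top',[(174,94),(117,130),(158,192),(212,155)],(161,225),.118,'grip')
quad('side',[(132,36),(178,4),(230,36),(180,60)],(179,143),.118,'grip')
quad('top',[(140,84),(282,87),(284,235),(136,232)],(330,225),.108,'block')
quad('side',[(98,44),(297,25),(316,208),(108,231)],(187,285),.108,'block')
quad('top',[(208,107),(158,160),(208,213),(261,160)],(330,225),.108,'cross')
quad('side',[(198,63),(130,136),(207,191),(278,113)],(187,285),.108,'cross')
```

```text
grip top [0.5017 0.2105 0.118 ] sides [0.0201 0.0224 0.0194 0.0216] ang%90 [32.5 34.6 34.7 32.9]
grip side [0.5026 0.2111 0.118 ] sides [0.0199 0.0236 0.018  0.0196] ang%90 [42.8 37.9 30.4 43.7]
block top [ 0.4957 -0.2074  0.108 ] sides [0.0435 0.0447 0.0451 0.0446] ang%90 [88.2 88.8 88.  86.7]
block side [ 0.4954 -0.2058  0.108 ] sides [0.0432 0.045  0.0432 0.0455] ang%90 [86.9 89.3 87.6 89.3]
cross top [ 0.4955 -0.2068  0.108 ] sides [0.0223 0.0219 0.023  0.0226] ang%90 [45.  42.5 43.2 44.1]
cross side [ 0.4951 -0.2058  0.108 ] sides [0.022  0.0218 0.023  0.022 ] ang%90 [44.7 43.8 44.4 46.4]
```

Run:
```python
from h import *
from scipy.spatial.transform import Rotation as R
s=arm.observe();M=R.from_rotvec(s['ee_rot']).as_matrix();print(M.round(4));a=np.degrees(np.arctan2(M[1,2],M[0,2]))
print('jaw ang',a,s['joints'])
for k in range(-2,3):
    print('grasp turn',((33.7+90*k)-a)/45,'socket turn',((-1.7+90*k)-a)/45)
print('need', (np.array([.502,.2108,.102-.0188])-s['position'])*10)
```

```text
[[-9.280e-01 -7.000e-04  3.726e-01]
 [-3.726e-01  1.300e-03 -9.280e-01]
 [ 1.000e-04 -1.000e+00 -1.500e-03]]
jaw ang -68.1256779185276 [ 1.08636757  0.4351572   0.0249664   1.5740001  -0.01159708  1.13404217
 -0.07508813]
grasp turn -1.7372071573660537 socket turn -2.52387382403272
grasp turn 0.26279284263394675 socket turn -0.5238738240327201
grasp turn 2.2627928426339468 socket turn 1.47612617596728
grasp turn 4.262792842633947 socket turn 3.4761261759672797
grasp turn 6.262792842633947 socket turn 5.476126175967281
need [ 2.69337136  7.90370535 -1.42823295]
```

>>> carry_out --steps '[1,0.1,0.3,0,0.1,1,0.2,0.65,0,0.2,1,0.34,1,0,0.28]' --grip_force 25

```text
clock: 0.4
position: [0.2663, -0.4789, 0.2262]
ee_rot: [-0.585, 1.878, -1.876]
force: [0.3, -0.1, 0.3]
width: 0.999
```

>>> carry_out --steps '[1,0.1,0.3,0,0.1,1,0.2,0.65,0,0.2,1,0.34,1,0,0.28]'

```text
clock: 0.7
position: [0.3005, -0.3786, 0.2265]
ee_rot: [-0.759, 1.735, -1.734]
force: [-0.1, 0.3, -0.1]
width: 1.001
```

>>> carry_out --steps '[1,0.1,0.3,0,0.1,1,0.2,0.65,0,0.2,1,0.34,1,0,0.28]'

```text
clock: 1.0
position: [0.3345, -0.2787, 0.2265]
ee_rot: [-0.913, 1.586, -1.586]
force: [0.9, 0.0, -0.1]
width: 1.003
```

>>> carry_out --steps '[1,0.1,0.3,0,0.1,1,0.2,0.65,0,0.2,1,0.34,1,0,0.28]'

```text
clock: 1.3
position: [0.3684, -0.1787, 0.2266]
ee_rot: [-1.049, 1.432, -1.432]
force: [-0.0, -0.3, 0.1]
width: 1.0
```

>>> carry_out --steps '[1,0.1,0.3,0,0.1,1,0.2,0.65,0,0.2,1,0.34,1,0,0.28]'

```text
clock: 1.6
position: [0.4025, -0.0788, 0.2266]
ee_rot: [-1.167, 1.273, -1.273]
force: [0.5, 0.2, 0.1]
width: 1.0
```

>>> carry_out --steps '[1,0.1,0.3,0,0.1,1,0.2,0.65,0,0.2,1,0.34,1,0,0.28]'

```text
clock: 1.9
position: [0.4366, 0.0211, 0.2266]
ee_rot: [-1.27, 1.111, -1.111]
force: [0.5, -0.8, -0.2]
width: 0.999
```

>>> carry_out --steps '[1,0.1,0.3,0,0.1,1,0.2,0.65,0,0.2,1,0.34,1,0,0.28]'

```text
clock: 2.2
position: [0.4707, 0.1211, 0.2265]
ee_rot: [-1.356, 0.946, -0.945]
force: [0.6, 0.5, -0.3]
width: 1.0
```

>>> carry_out --steps '[1,0.1,0.3,0,0.1,1,0.2,0.6,0,0.2,1,0.31,0.9,0,0.28,1,0.31,0.9,0,0.3]'

```text
clock: 2.6
position: [0.5019, 0.2144, 0.2265]
ee_rot: [-1.43, 0.764, -0.761]
force: [-0.1, 0.7, -0.7]
width: 0.997
```

>>> carry_out --steps '[1,0,0,-0.3,0,1,0,0,-0.7,0,1,0,0,-0.9,0,1,0,0,-0.9,0]'

```text
clock: 3.0
position: [0.4999, 0.208, 0.1339]
ee_rot: [-1.436, 0.771, -0.766]
force: [0.2, 0.7, 0.5]
width: 0.998
```

```bash
cat >> h.py <<'E'
from scipy.spatial.transform import Rotation as Ro
def st():
    s=arm.observe();M=Ro.from_rotvec(s['ee_rot']).as_matrix()
    print(s['clock'],s['position'].round(4),'jaw',np.degrees(np.arctan2(M[1,2],M[0,2])).round(2),'tilt',M[:2,1].round(3),s['force'].round(1),s['ft_torque'].round(2),s['width'],s['joints'].round(2))
E
python3 - <<'E'
from h import *
st();s,_=get_image('side');t,_=get_image('top')
cv2.imwrite('pics/c1.png',np.hstack([crop(s,206,152,36,45,5),crop(t,186,235,36,45,5)]))
E
```

```text
3.0 [0.4999 0.208  0.1339] jaw 33.54 tilt [-0.005 -0.003] [0.2 0.7 0.5] [ 0.03 -0.14  0.02] 0.9977581996280608 [-0.    0.5  -0.68  1.84  0.38  0.94 -0.26]
```

View pics/c1.png

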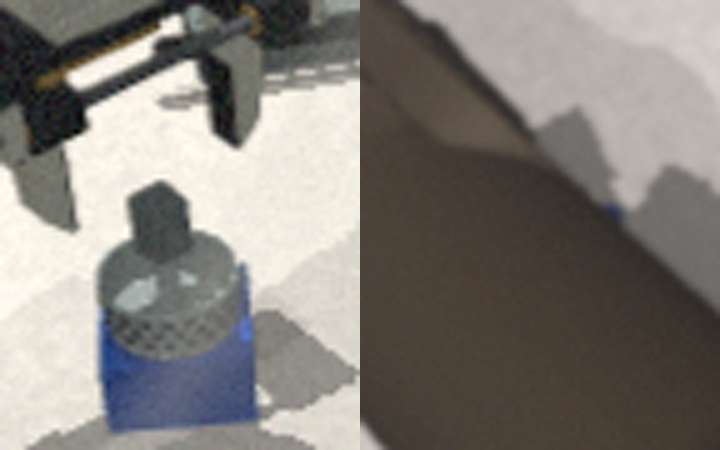

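The side view shows the fingers straddling the grip and lined up with its faces; the top view is hidden by the gripper. I'll descend and close.

>>> carry_out --steps '[1,0,0,-0.25,0,1,0,0,-0.45,0,1,0,0,-0.52,0,1,0,0,-0.52,0,1,0,0,-0.52,0]'

```text
clock: 3.6
position: [0.5026, 0.2105, 0.0861]
ee_rot: [-1.429, 0.767, -0.769]
force: [0.5, 1.1, -0.5]
width: 0.999
```

>>> carry_out --steps '[0.15,0,0,0,0,0.1,0,0,0,0,0.1,0,0,0,0,0.1,0,0,0,0,0.1,0,0,0,0,0.1,0,0,0,0,0.1,0,0,0,0,0.1,0,0,0,0]' --grip_force 25

```text
clock: 4.4
position: [0.5018, 0.21, 0.0847]
ee_rot: [-1.431, 0.768, -0.768]
force: [0.3, 0.3, 0.2]
width: 0.356
```

Run:
```python
from h import *
st()
```

```text
4.4 [0.5018 0.21   0.0847] jaw 33.57 tilt [-0. -0.] [0.3 0.3 0.2] [ 0.05 -0.18 -0.04] 0.35643235939623186 [-0.03  0.56 -0.64  1.89  0.44  0.84 -0.32]
```

Still closing (0.356, expecting about 0.24).

>>> carry_out --steps '[0,0,0,0,0,0,0,0,0,0,0,0,0,0,0,0,0,0,0,0,0,0,0,0,0]' --grip_force 40

```text
clock: 4.9
position: [0.5025, 0.2106, 0.085]
ee_rot: [-1.429, 0.767, -0.768]
force: [4.4, 3.3, -2.6]
width: 0.237
```

>>> carry_out --steps '[0,0,0,0.1,0,0,0,0,0.3,0,0,0,0,0.6,0,0,0,0,0.9,0,0,0,0,1,0]'

```text
clock: 5.4
position: [0.502, 0.2101, 0.1869]
ee_rot: [-1.43, 0.767, -0.769]
force: [0.0, 0.0, -2.1]
width: 0.236
```

>>> carry_out --steps '[0,0,0,0.2,0,0,0,0,0.4,0,0,0,0,0.4,0,0,0,0,0.4,0]'

```text
clock: 5.8
position: [0.5013, 0.2093, 0.2236]
ee_rot: [-1.432, 0.769, -0.768]
force: [-0.8, 0.4, -3.6]
width: 0.239
```

Run:
```python
from h import *
st();s,_=get_image('side')
cv2.imwrite('pics/c2.png',crop(s,200,130,60,60,5))
```

```text
5.8 [0.5013 0.2093 0.2236] jaw 33.55 tilt [-0.001 -0.001] [-0.8  0.4 -3.6] [ 0.04 -0.12  0.04] 0.23856537562470534 [ 0.04  0.4  -0.72  1.73  0.29  1.12 -0.19]
```

View pics/c2.png

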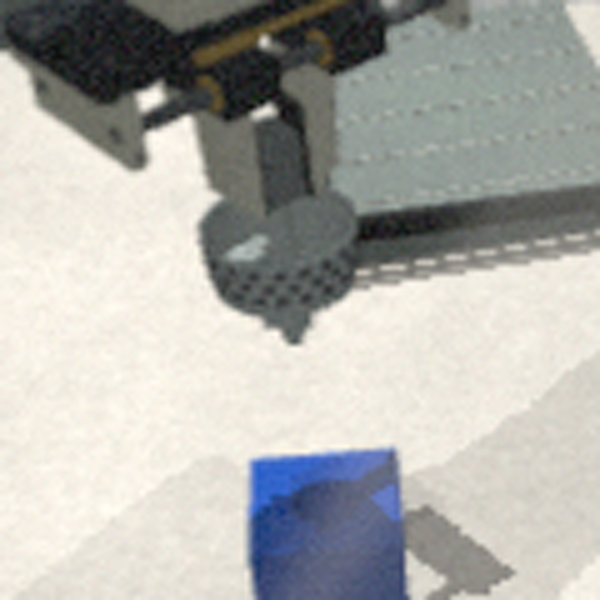

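Basket gripped and lifted clear, upright, with the foot visible at about (295,330) in the crop. Now the transfer.

>>> carry_out --steps '[0,0,-0.15,0,-0.04,0,0,-0.4,0,-0.1,0,-0.01,-0.7,0,-0.15,0,-0.015,-1,0,-0.2]'

```text
clock: 6.25
position: [0.4995, 0.1077, 0.2235]
ee_rot: [-1.383, 0.891, -0.889]
force: [0.2, -0.4, -2.2]
width: 0.237
```

>>> carry_out --steps '[0,0,-0.3,0,-0.04,0,0,-0.6,0,-0.1,0,-0.01,-0.85,0,-0.15,0,-0.015,-1,0,-0.2]'

```text
clock: 6.65
position: [0.4978, 0.0064, 0.2236]
ee_rot: [-1.325, 1.013, -1.011]
force: [-0.2, 0.5, -1.7]
width: 0.234
```

>>> carry_out --steps '[0,0,-0.3,0,-0.04,0,0,-0.6,0,-0.1,0,-0.01,-0.85,0,-0.15,0,-0.015,-1,0,-0.2]'

```text
clock: 7.05
position: [0.4966, -0.0923, 0.224]
ee_rot: [-1.26, 1.129, -1.128]
force: [-0.4, 0.4, -2.5]
width: 0.236
```

>>> carry_out --steps '[0,0,-0.3,0,-0.04,0,0,-0.6,0,-0.1,0,-0.01,-0.85,0,-0.15,0,-0.015,-1,0,-0.18,0,-0.017,-1,0,-0.183,0,-0.017,-1,0,-0.183]'

```text
clock: 7.65
position: [0.4957, -0.1889, 0.2246]
ee_rot: [-1.195, 1.231, -1.229]
force: [0.1, 1.6, -2.4]
width: 0.241
```

>>> carry_out --steps '[0,0,-0.09,0,0,0,0,-0.167,0,0,0,0,-0.167,0,0,0,0,-0.167,0,0,0,0,-0.167,0,0,0,0,-0.167,0,0]'

```text
clock: 8.25
position: [0.4957, -0.2063, 0.2247]
ee_rot: [-1.195, 1.23, -1.23]
force: [-0.7, 0.0, -2.4]
width: 0.235
```

Run:
```python
from h import *
st();s,_=get_image('side');np.save('s3.npy',s)
cv2.imwrite('pics/c3.png',crop(s,215,285,50,50,6))
for z in(.145,.108):print(proj('side',[[.4954,-.2063,z]]))
```

```text
8.25 [ 0.4957 -0.2063  0.2247] jaw -1.63 tilt [-0.  0.] [-0.7  0.  -2.4] [ 0.01 -0.08 -0.01] 0.23471012252583837 [ 0.65  0.34 -0.47  1.76  0.17  1.08  0.1 ]
[[210.15281241 288.39966846]]
[[212.18117441 300.43840722]]
```

View pics/c3.png

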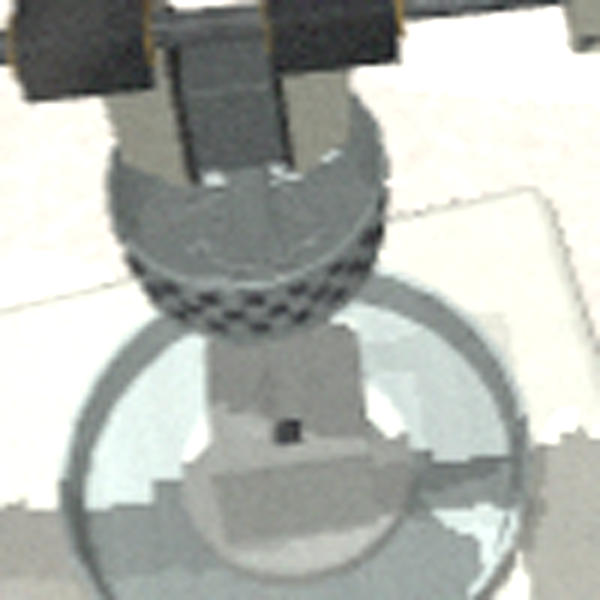

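The cup hangs over the socket with the pads flat on the grip; the cup rim spans about 109–386 px in the crop and one slot shows at (288,430). I'll check the cup's lateral position against its projection.

Run:
```python
from h import *
z=.2247-.0788
th=np.linspace(0,2*np.pi,200)
def ring(c,r,z):
    P=proj('side',np.c_[c[0]+r*np.cos(th),c[1]+r*np.sin(th),0*th+z]);return ((P-[165,235]+.4)*6).round(1)
r=ring((.4957,-.2063),.036,z+.066);print('rim x',r[:,0].min(),r[:,0].max(),'y',r[:,1].min(),r[:,1].max())
r=ring((.4957,-.2063),.033,z+.036);print('floor y',r[:,1].max(),'x',r[:,0].min(),r[:,0].max())
q=(proj('side',[[.4954+.012*np.sin(np.radians(1.7)),-.2063-.012,.108]])-[165,235]+.4)*6;print('near slot',q)
```

```text
rim x 107.1 391.9 y 65.0 297.6
floor y 354.1 x 134.8 387.2
near slot [[290.18483423 432.04286852]]
```

Run:
```python
from h import *
th=np.linspace(0,2*np.pi,200)
def ring(c,r,z): return proj('side',np.c_[c[0]+r*np.cos(th),c[1]+r*np.sin(th),0*th+z])
c=(.5015,.2098);z=.2236-.0788
for r,h in((.036,.066),(.033,.036)):
    q=(ring(c,r,z+h)-[140,70]+.4)*5;print('c2',h,q.min(0),q.max(0))
print('tip',(proj('side',[[*c,z]])-[140,70]+.4)*5)
s=np.load('s3.npy');im=cv2.resize(s[225:315,170:260,::-1],None,fx=6.5,fy=6.5,interpolation=cv2.INTER_CUBIC)
im=cv2.convertScaleAbs(im,alpha=1.3);z=.2247-.0788
for r,h,col in((.036,.066,(0,0,255)),(.033,.036,(0,255,255))):
    q=((ring((.4957,-.2063),r,z+h)-[170,225]+.42)*6.5).round().astype(int);cv2.polylines(im,[q.reshape(-1,1,2)],True,col,1)
g=.011*np.array([[-1,-1],[1,-1],[1,1],[-1,1]])
for h in(.08,.112):
    q=((proj('side',np.c_[g+[.4957,-.2063],np.full(4,z+h)])-[170,225]+.42)*6.5).round().astype(int);cv2.polylines(im,[q.reshape(-1,1,2)],True,(0,255,0),1)
cv2.imwrite('pics/c4.png',im)
```

```text
c2 0.066 [202.09713558 179.94667389] [363.14800051 269.21863691]
c2 0.036 [218.05882369 238.59766142] [362.36643733 321.43499352]
tip [[299.01208322 342.58221558]]
```

View pics/c4.png

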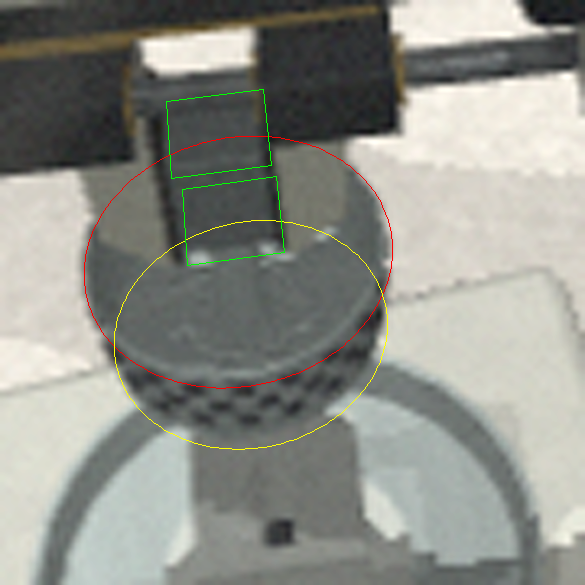

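Overlay: the grip's lower edge and the rim's left and right edges match the prediction to within about 0.5 mm. The cup's near edges sit about 2 px high, as they did over the stand where the foot tip itself matched, so I take it as edge rounding. I'll descend gently and watch the forces.

>>> carry_out --steps '[0,0,0,-0.15,0,0,0,0,-0.3,0,0,0,0,-0.4,0,0,0,0,-0.47,0,0,0,0,-0.47,0,0,0,0,-0.47,0]' --grip_force 55

```text
clock: 8.9
position: [0.4959, -0.2067, 0.1781]
ee_rot: [-1.195, 1.23, -1.231]
force: [-0.3, 0.7, -1.8]
width: 0.236
```

>>> carry_out --steps '[0,0,0,-0.03,0,0,0,0,-0.06,0,0,0,0,-0.08,0,0,0,0,-0.08,0]'

```text
clock: 9.3
position: [0.4955, -0.2068, 0.1695]
ee_rot: [-1.196, 1.231, -1.231]
force: [0.3, -0.9, -3.0]
width: 0.237
```

Run:
```python
from h import *
st()
```

```text
9.3 [ 0.4955 -0.2068  0.1695] jaw -1.67 tilt [-0. -0.] [ 0.3 -0.9 -3. ] [-0.17 -0.07 -0.07] 0.2374807400985351 [ 0.64  0.39 -0.45  1.83  0.21  0.96  0.07]
```

Splines are about 3.5 mm in with no vertical resistance, so they mesh. I'll continue down onto the spring.

>>> carry_out --steps '[0,0,0,-0.03,0,0,0,0,-0.06,0,0,0,0,-0.09,0,0,0,0,-0.1,0,0,0,0,-0.1,0]'

```text
clock: 9.8
position: [0.4957, -0.2068, 0.1598]
ee_rot: [-1.195, 1.23, -1.231]
force: [-1.1, -0.5, 1.8]
width: 0.239
```

>>> carry_out --steps '[0,0,0,-0.03,0,0,0,0,-0.05,0,0,0,0,-0.06,0,0,0,0,-0.06,0]'

```text
clock: 10.2
position: [0.4957, -0.2068, 0.1538]
ee_rot: [-1.195, 1.23, -1.231]
force: [-1.8, -1.5, 4.2]
width: 0.237
```

Run:
```python
from h import *
st()
```

```text
10.2 [ 0.4957 -0.2068  0.1538] jaw -1.67 tilt [ 0. -0.] [-1.8 -1.5  4.2] [-0.22  0.31  0.07] 0.23697226422026674 [ 0.63  0.41 -0.45  1.85  0.22  0.93  0.06]
```

>>> carry_out --steps '[0,0,0,-0.01,0,0,0,0,-0.02,0,0,0,0,-0.03,0,0,0,0,-0.03,0,0,0,0,-0.03,0]'

```text
clock: 10.7
position: [0.4958, -0.2069, 0.1509]
ee_rot: [-1.195, 1.23, -1.231]
force: [-1.7, -1.1, 5.5]
width: 0.239
```

>>> carry_out --steps '[0,0,0,-0.01,0,0,0,0,-0.015,0,0,0,0,-0.015,0,0,0,0,-0.015,0]'

```text
clock: 11.1
position: [0.4959, -0.2069, 0.1505]
ee_rot: [-1.195, 1.23, -1.232]
force: [-5.4, -0.0, 16.6]
width: 0.237
```

Firm contact at z=0.1505, where home was expected (0.1508). I'll check by picture.

Run:
```python
from h import *
s,_=get_image('side');st();t,_=get_image('top')
cv2.imwrite('pics/c5.png',np.hstack([crop(s,215,290,50,50,6)]))
k=(np.abs(np.load('top0p.npy').astype(int)-t).sum(2)>60);print(k[100:200,110:300].mean())
```

```text
11.15 [ 0.4959 -0.2068  0.1505] jaw -1.67 tilt [ 0.001 -0.001] [-4.8  0.2 17. ] [0.05 1.49 0.01] 0.23472466813732518 [ 0.63  0.41 -0.45  1.85  0.22  0.92  0.05]
0.0
```

View pics/c5.png

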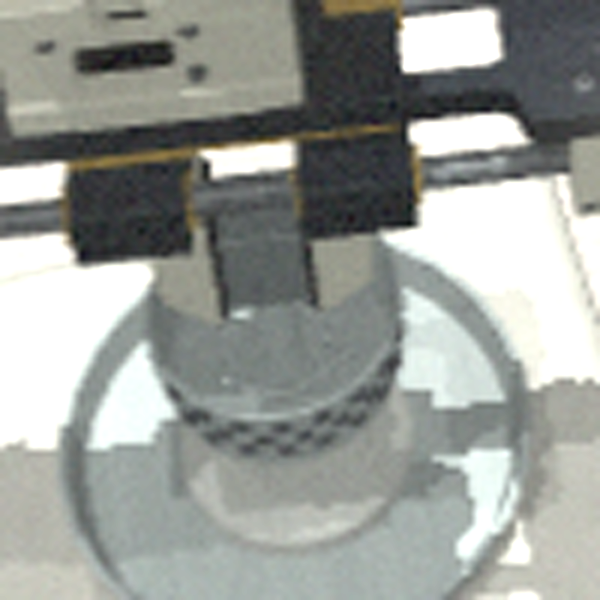

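Picture: the cup sits down on the block with no gap visible, and the bystander area is unchanged. There is some sideways load (Fx −5 N), so I'll ease x slightly and press a touch more.

>>> carry_out --steps '[0,-0.003,0,0,0,0,-0.005,0,0,0,0,-0.005,0,-0.005,0,0,-0.005,0,-0.005,0,0,-0.005,0,-0.005,0,0,-0.005,0,-0.005,0]'

```text
clock: 11.8
position: [0.4959, -0.2069, 0.1505]
ee_rot: [-1.195, 1.229, -1.232]
force: [-5.4, 0.4, 20.5]
width: 0.239
```

Run:
```python
from h import *
st()
```

```text
11.8 [ 0.4959 -0.2069  0.1505] jaw -1.67 tilt [ 0.002 -0.001] [-5.4  0.4 20.5] [ 0.11  1.61 -0.03] 0.23873846837681698 [ 0.63  0.41 -0.45  1.86  0.22  0.92  0.05]
```

Height unchanged under 4 N more push, so it is a hard stop with the floor flush. Handing in.

```bash
python3 -c "
from cell import arm
print(arm.sign_off())"
```

```text
the job is handed in; nothing more can be done
None
```

I lifted the basket out of the stand, turned it about −35° and lowered its foot into the socket. I then pushed it home against the spring and handed the job in at about 11.8 s, still gripping and pressing.

**Checks that agree it is home:**
- **Mesh:** the splines went in with no vertical resistance.
- **Stop height:** the tool stopped at z = 0.1505 m, against 0.1508 m expected. It did not move when I pressed harder; the final upward force is about 20 N and the grip width is steady at 22 mm.
- **Picture:** the last side view shows the cup down on the block with no visible gap.
- **Bystanders:** the top view shows no change around the bin, bottle and gallipot. I did not compare the tape roll, but nothing went near it.

**Checks that disagreed or stayed open:**
- **Sideways load:** about −5 N in x and 1.6 N m about y remained at the end. A 0.5 mm correction in x did not relieve it.
- **Edge mismatch:** the cup's near edges sat about 2 px off my drawn prediction before I lowered it. I put this down to edge rounding.
- **Spring and spindle:** ejector travel and spindle angle could not be read directly, so I inferred the first from height and force.

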